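# Assemble a vacuum filter holder on its stand

## Robot

A 7-joint arm with a two-finger parallel gripper is mounted at the origin on the work surface. World frame = base frame: x ahead of the robot, y to its left, z up, the work surface at z = 0. Lengths are in m, angles in rad, forces in N, time in s.
With the tool pointing down it reaches from about 0.4 to 0.85 m from the base axis. Payload 10.4 kg.
Tool frame: the origin (TCP) lies at the very end of the fingers, on their centre line; the grasp point (between the pads) lies 19 mm behind it (grip_point_offset is the distance from the TCP to the grasp point, in m); z points along the fingers, y is the line along which they close (so a half turn about z gives the same grasp; the last joint's range is limited). The gripper opens to 87 mm and grips with 3 to 60 N. Pads are 19 mm wide; open, the fingers measure 117 mm over their backs; the gripper's body (75 mm by 190 mm) begins 51 mm behind the grasp point.
Start: joints at [-1.214, 0.332, -0.065, 1.46, 0.022, 1.35, -0.088], TCP at [0.232, 0.58, 0.223] pointing down, gripper open.
Joint ranges: [-2.6, 2.6], [-0.5, 2.12], [-1.47, 1.34], [0.16, 2.42], [-1.27, 4.41], [0.06, 2.06], [-2.6, 2.6]. Speed limits (rad/s): [2.22, 2.22, 2.79, 2.79, 3.14, 3.14, 3.14].

## Interface

Orientations are given as a unit quaternion [x, y, z, w].
In Python, from bench import * gives the robot as it stands.
- The arm moves only by the tool play_rows, never from a script. Its argument "increments" is text: rows parted by semicolons, each of 7 numbers parted by spaces: the turn, a rotation vector about the tool's x, y, z in rad, then the shift along the tool's x, y, z in m, then the opening, from 0 (shut) to 1 (fully open). A call has 1 to 8 rows; each row is the pose to reach, as a shift and turn from the pose commanded when the call began, along the tool's axes at that moment; what a row does not reach only later rows make up. A row lasts 1/10 s, in which the tool goes at most 50 mm and 8.59 degrees, less where a joint would pass 70% of its speed; a pose out of reach is approached as far as the arm can. A call with a gripper value outside its range is refused whole. The fingers move at their own pace and stop on an object; "grip_force" is the grip in N (left out, the last holds). Time passes only in rows, so rows that repeat a pose let the fingers close. It gives the time, the measured TCP pose, the force, the opening and the grip force at its end, in the units of the state.
- read_state(): the state, without advancing time (a new reading comes with each control period).
- camera(name): name is "scene" or "side" or "wrist"; returns a dict with "color" (420x560x3 uint8, red, green, blue), "fx", "fy", "cx", "cy" (pixels), "k1" (the pictures are not rectified: a ray, as slopes to the right and down, at radius r is drawn at 1 + k1 r^2 times it, then the intrinsics apply), "camera_from_world" (4x4, takes a point from world to camera coordinates); the wrist camera has in their place "mount" (4x4, takes a point from camera to tool coordinates, whose origin is the TCP and whose axes are the flange's). Camera axes: x right, y down, z forward; pixel columns grow to the right and rows downward; lengths in m; the calibration is good to about 2 mm. A picture is of the moment at which its call begins: read the wrist's pose just before it. There is no depth.
- close_job(): hands the job in; it is judged then, once.
The state is a dict: "time": time; "joint_positions": joint angles; "joint_vel": joint speeds; "joint_torque": joint torques, N m; "ee_pos": TCP position; "eef_rot": TCP orientation; "ft_force": force on the tool from outside, world axes, zero at the start; "torque": the same for the moment, N m; "width": finger opening in m; "grip_force": force on a finger pad.
Only numpy, scipy, OpenCV 4.12 (cv2) and the standard library are available. Lean on these libraries where they do the work, as an engineer would, in place of code of your own. Each camera call takes 0.05 s, during which the arm holds its last target. There are 200 camera calls.

## Task

Assemble the bare filtration stand so that it looks like the finished one near it, building up from the bottom one part at a time: lay the perforated support plate in the recess of the stand's head, then the black sealing ring on the plate, then the steel funnel upright with its flange on the ring, and last the lid on the funnel. Everything must lie flat and be well centred, one over the other. Leave the finished stand, the tube rack, the tub and the membrane pack undisturbed.

Things in the scene. Friction and masses are not known exactly. Their poses are not given: they have to be found in the camera images.
- stand: Bare filtration stand, steel, fixed, round: foot 100 mm across, thin column, flat head 84 mm across with its face 70 mm above the bench and in it a round recess 60 mm across, 3 mm deep (flat floor at 67 mm). An outlet with a stopcock reaches 79 mm out from the axis along this body's +x, no higher than 46 mm. Origin: centre of the foot's underside, on the bench; z up along the axis.
- finished: The finished filtration stand, fixed to the bench: the same stand already carrying plate, ring, funnel and lid, 187 mm tall in all. Not to be touched. Origin: centre of the foot's underside; z up.
- plate: Support plate: flat steel disc 50 mm across, 6 mm thick, full of small dark holes (about 65 g), lying flat on the bench. Origin: centre of its underside; z up. Seated: its underside on the recess floor, standing 3 mm proud of the head.
- gasket: Sealing ring: stiff black flat ring, 56 mm outside, 38 mm inside, 6 mm thick (about 16 g), lying flat on the bench. Origin: centre of its underside; z up. Seated: its underside 73 mm above the bench.
- funnel: Straight steel funnel, open at both ends, standing on the bench on its flange: flange 60 mm across and 6 mm thick at the bottom, above it a straight tube 48 mm outside, 42 mm inside, total height 86 mm (about 280 g). Origin: centre of the flange's underside; z up. Seated: its underside 79 mm above the bench.
- lid: Funnel lid, about 120 g, standing knob up on its plug. Steel disc 60 mm across (z 8 to 12 mm); under it a tapered plug (34 mm across at the disc, 26 mm at its end, z 0 to 8) that drops into the funnel's mouth; on top a black knob 16 mm across (z 12 to 30). Origin: centre of the plug's underside; z up. Seated: the disc rests on the funnel's rim, the origin 78 mm above the funnel's.
- rack: Bystander: green microtube rack 85 x 130 x 30 mm with small white tubes (to 40 mm). Origin: centre of its underside.
- tub: Bystander: open translucent white plastic tub, 96 mm across, 90 mm tall. Origin: centre of its underside.
- pack: Bystander: flat square pack of membranes, blue with a paper-white top, 62 x 62 x 26 mm. Origin: centre of its underside.
Things that resemble listed ones, but are neither listed nor needed, are in the scene too. Leave any purple or yellow look-alike of the lid alone.

How it is judged:
On the way, in this order (a step that is already met when the one before it is completed fails the run):
1. the support plate lies flat in the recess of the stand (horizontal distance between plate and stand below 0.008 m and z of plate in the frame of stand between 0.065 and 0.069 m and angle between plate's own z axis and vertical below 0.05 rad), for 0.2 s.
2. the sealing ring lies flat and centred on the plate (all of step 1 and horizontal distance between gasket and stand below 0.008 m and z of gasket in the frame of stand between 0.0705 and 0.0755 m and angle between gasket's own z axis and vertical below 0.05 rad), for 0.2 s.
3. the funnel stands upright and centred on the ring (all of step 2 and horizontal distance between funnel and stand below 0.008 m and z of funnel in the frame of stand between 0.076 and 0.082 m and angle between funnel's own z axis and vertical below 0.05 rad), for 0.2 s.
4. the lid sits in the funnel's mouth (all of step 3 and horizontal distance between lid and funnel below 0.008 m and z of lid in the frame of funnel between 0.076 and 0.08 m and angle between lid's own z axis and vertical below 0.05 rad), for 0.2 s.
At the end, for the whole second after the job is handed in: On the bare stand, from below: plate flat in the recess, ring on it, funnel upright on the ring, lid in its mouth; each within 8 mm of the axis and 2 to 3 mm of its seated height, tilted under 3 degrees (0.05 rad), released and at rest (all of step 4 and linear speed of each of plate, gasket, funnel, lid below 0.02 m/s); the robot touches nothing.
It fails at once if the tube rack, the tub or the membrane pack was shifted by more than 20 mm (distance of any of rack, tub, pack from where it was at the start of the episode above 0.02 m).
It fails at once if the finished stand was knocked (more than 8 N) (contact force between finished and anything else above 8 N).
It also fails if it takes over 120 s, if anything falls off the work surface, if the arm or the gripper's body presses on something with over 40 N, if the wrist force passes 120 N, or if a joint passes its speed limit or range.

## Working session

There is one attempt and no reset: what is moved stays moved. The work goes in short steps, Python scripts to look and compute and a tool call to move; the robot and the scene stay as the last step left them, time stands still between calls to the robot, and variables do not carry over. Pictures are saved under pics/ and viewed, at most 15 in all, crops included, and the job is handed in when it is done.

Besides the shell and the picture viewer there is one more tool, called after "Call:" in YAML: its name, and indented under it one key for each argument. play_rows: Moves the arm, as the interface text tells. Its arguments: {"type":"object","properties":{"increments":{"type":"string"},"grip_force":{"type":"number"}},"required":["increments"]}

```bash
ls; mkdir -p pics
python3 - <<'E'
from bench import *
import cv2,numpy as np
s=read_state();print({k:np.round(v,3) for k,v in s.items()})
for n in("scene","side","wrist"):
    c=camera(n);cv2.imwrite(f"pics/{n}0.png",c["color"][:,:,::-1])
    print(n,{k:np.round(v,4).tolist() for k,v in c.items() if k!="color"})
E
```

```text
pics
{'time': np.float64(0.0), 'joint_positions': array([-1.214,  0.333, -0.065,  1.461,  0.022,  1.35 , -0.089]), 'joint_vel': array([-0.002, -0.001,  0.   , -0.   ,  0.   , -0.   ,  0.001]), 'joint_torque': array([ 0.0000e+00, -6.2326e+01,  2.5000e-02, -3.8991e+01, -6.1000e-02,
        4.0000e-02,  0.0000e+00]), 'ee_pos': array([0.232, 0.58 , 0.222]), 'eef_rot': array([ 0.189,  0.982, -0.001, -0.   ]), 'ft_force': array([ 0.593,  0.596, -0.262]), 'torque': array([ 0.01 ,  0.003, -0.033]), 'grip_force': np.float64(0.0), 'width': np.float64(0.087)}
scene {'fx': 397.619, 'fy': 397.619, 'cx': 278.0189, 'cy': 210.0007, 'k1': -0.0091, 'camera_from_world': [[-0.5658, 0.8245, 0.0076, 0.307], [0.6754, 0.4688, -0.5693, -0.3253], [-0.4729, -0.317, -0.8221, 1.3253], [0.0, 0.0, 0.0, 1.0]]}
side {'fx': 488.0098, 'fy': 488.0098, 'cx': 289.9605, 'cy': 196.4861, 'k1': -0.1665, 'camera_from_world': [[0.8213, -0.5703, 0.014, -0.4227], [-0.3883, -0.5768, -0.7187, 0.2371], [0.418, 0.5849, -0.6951, 1.1522], [0.0, 0.0, 0.0, 1.0]]}
wrist {'fx': 339.125, 'fy': 339.125, 'cx': 277.7734, 'cy': 213.8124, 'k1': 0.0297, 'mount': [[0.0002, -0.9568, -0.2908, 0.0795], [1.0, 0.0004, -0.0004, 0.0001], [0.0005, -0.2908, 0.9568, -0.1618], [0.0, 0.0, 0.0, 1.0]]}
```

View pics/scene0.png

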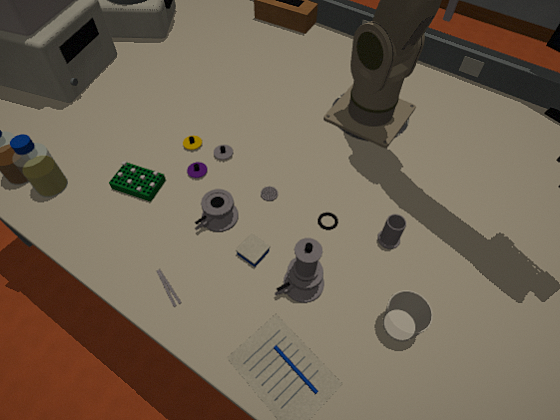

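View pics/side0.png

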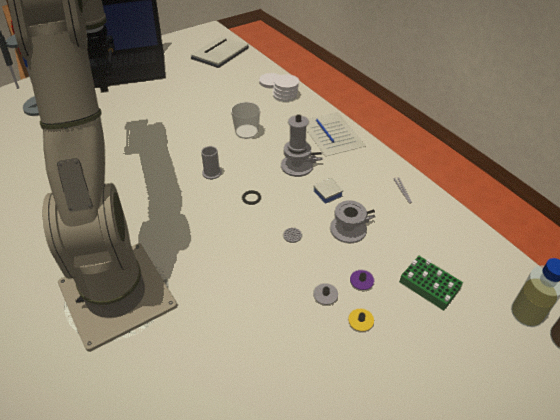

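The scene view shows the bare stand at (217,205), finished stand at (305,265), plate at (269,194), ring at (328,221) and funnel at (393,230). It also shows the pack at (253,250), the rack at (138,181) and the tub at (405,315). There are three lid candidates: steel-grey at (223,152), purple at (197,170) and yellow at (192,143). The grey one is the lid, since the task rules out purple and yellow. The side view agrees, with grey at (326,293).

```bash
cat > h.py <<'E'
from bench import *
import cv2,numpy as np
from scipy.spatial.transform import Rotation as R
def slopes(c,u,v):
    K=np.array([[c["fx"],0,c["cx"]],[0,c["fy"],c["cy"]],[0,0,1.]])
    return cv2.undistortPoints(np.array([[[u,v]]],float),K,np.array([c["k1"],0,0,0.]))[0,0]
def wfc(c,s=None):
    """world_from_camera; s = state for the wrist"""
    if "camera_from_world" in c: return np.linalg.inv(c["camera_from_world"])
    T=np.eye(4);T[:3,:3]=R.from_quat(s["eef_rot"]).as_matrix();T[:3,3]=s["ee_pos"]
    return T@c["mount"]
def cast(c,u,v,z,s=None):
    T=wfc(c,s);d=T[:3,:3]@np.r_[slopes(c,u,v),1];o=T[:3,3]
    return o+d*(z-o[2])/d[2]
def proj(c,p,s=None):
    q=np.linalg.inv(wfc(c,s))@np.r_[p,1];x=q[:2]/q[2];x=x*(1+c["k1"]*(x@x))
    return x*c["fx"]+[c["cx"],c["cy"]]
def snap(n,name=None):
    s=read_state();c=camera(n)
    if name: cv2.imwrite(f"pics/{name}.png",c["color"][:,:,::-1])
    return c,s
def circle(c,s,pts,z):
    """least squares circle through image contour points cast to height z"""
    P=np.array([cast(c,u,v,z,s)[:2] for u,v in pts])
    A=np.c_[2*P,np.ones(len(P))];x=np.linalg.lstsq(A,(P**2).sum(1),rcond=None)[0]
    r=np.sqrt(x[2]+x[:2]@x[:2]);res=np.linalg.norm(P-x[:2],axis=1)-r
    return x[:2],r,res.std()
def move(s,p,yaw=None):
    """tool-frame shift (m) for world target p"""
    return R.from_quat(s["eef_rot"]).as_matrix().T@(np.array(p)-s["ee_pos"])
E
python3 - <<'E'
from h import *
np.set_printoptions(precision=3,suppress=True)
a=camera("scene");b=camera("side")
for n,p,q,z in [("stand head",(217,203),(351,213),.068),("finished lid",(309,245),(298,119),.187),("finfoot",(304,281),(297,162),.0),("plate",(269,194),(292,235),.006),("ring",(328,221),(251,197.5),.006),
 ("funneltop",(396,222),(209,152),.086),("lid",(223,154),(326,294),.01),("purple",(197,170),(362,280),.01),("yellow",(192,143),(361,320),.01),("rack",(138,181),(431,281),.03),("tub",(400,325),(246,131),.0),("pack",(253,249),(328,189),.026),
 ("stopcock",(200,222),(372,213),.04),("finstop",(282,288),(320,155),.04)]:
    print(n,cast(a,*p,z)[:2],cast(b,*q,z)[:2])
im=lambda c,x,y:cv2.resize(c["color"][y:y+100,x:x+130,::-1],None,fx=3,fy=3,interpolation=2)
cv2.imwrite("pics/crop1.png",np.hstack([im(a,165,125),im(b,300,200)]))
E
```

```text
stand head [ 0.612 -0.144] [ 0.601 -0.153]
finished lid [0.645 0.146] [0.63  0.131]
finfoot [0.64  0.144] [0.651 0.159]
plate [ 0.474 -0.078] [ 0.462 -0.085]
ring [0.458 0.105] [0.447 0.098]
funneltop [0.415 0.263] [0.404 0.256]
lid [ 0.432 -0.277] [ 0.42  -0.287]
purple [ 0.525 -0.3  ] [ 0.518 -0.304]
yellow [ 0.451 -0.385] [ 0.442 -0.39 ]
rack [ 0.661 -0.395] [ 0.643 -0.414]
tub [0.607 0.386] [0.603 0.386]
pack [ 0.65  -0.003] [ 0.637 -0.013]
stopcock [ 0.67  -0.157] [ 0.668 -0.165]
finstop [0.701 0.119] [0.7   0.108]
```

View pics/crop1.png

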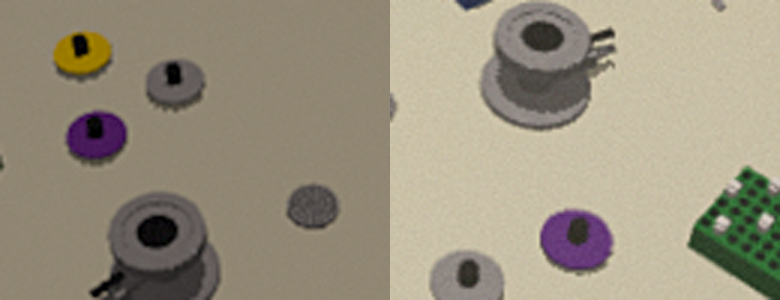

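The crop confirms the candidates. Left panel: yellow at (82,52), purple at (96,135) and the plain grey steel lid with black knob at (175,82). The plate is at (312,206) and the stand head at (158,230). The two fixed cameras disagree by about 12 mm, so I'll refine with the wrist camera.

Call:
play_rows:
  increments: "0 0 0 -0.034 -0.036 -0.018 1;0 0 0 -0.068 -0.072 -0.018 1;0 0 0 -0.102 -0.108 -0.018 1;0 0 0 -0.136 -0.144 -0.018 1;0 0 0 -0.170 -0.181 -0.018 1;0 0 0 -0.204 -0.217 -0.018 1;0 0 0 -0.238 -0.253 -0.018 1;0 0 0 -0.272 -0.289 -0.018 1"

```text
time: 1.05
ee_pos: [0.3775, 0.2092, 0.2407]
eef_rot: [0.189, 0.982, 0.0, 0.0]
ft_force: [-0.0, 0.8, -0.2]
width: 0.0869
grip_force: 0.0
```

Call:
play_rows:
  increments: "0 0 0 -0.034 -0.036 0 1;0 0 0 -0.068 -0.072 0 1;0 0 0 -0.102 -0.108 0 1;0 0 0 -0.136 -0.144 0 1;0 0 0 -0.170 -0.181 0 1;0 0 0 -0.204 -0.217 0 1;0 0 0 -0.229 -0.243 0 1;0 0 0 -0.229 -0.243 0 1"

```text
time: 1.85
ee_pos: [0.5002, -0.1047, 0.2407]
eef_rot: [0.192, 0.981, -0.001, 0.0]
ft_force: [-1.3, 0.8, 0.2]
width: 0.0873
grip_force: 0.0
```

Run:
```python
from h import *
np.set_printoptions(precision=4,suppress=True)
c,s=snap("wrist","w1");print(s["time"],s["ee_pos"],s["eef_rot"],s["joint_positions"])
for n,p in [("plate",(.468,-.081,.006)),("stand",(.606,-.148,.07)),("lid",(.426,-.282,.01))]: print(n,proj(c,p,s))
```

```text
1.85 [ 0.5002 -0.1047  0.2407] [ 0.1922  0.9814 -0.001   0.0005] [-0.5155  0.0564  0.6635  1.7621 -0.0336  1.3343  1.339 ]
plate [286.6626 147.3227]
stand [277.8353 294.0867]
lid [113.3635 179.2918]
```

View pics/w1.png

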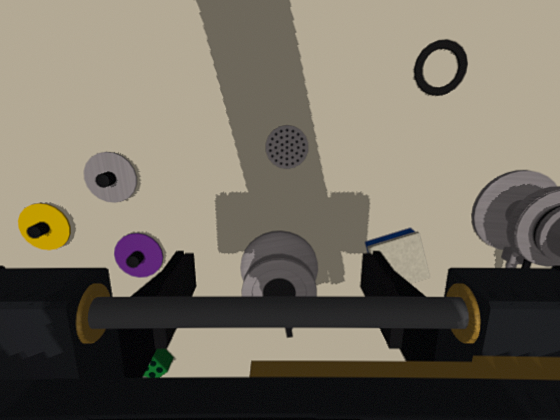

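The wrist view shows the plate at (286,147), the grey lid at (110,177) and the ring at (441,67). The stand head is at (279,275), half hidden by the fingers, and the pack is at (398,253). Projections of the mean scene/side positions match well. I'll shift outward to see the head clear of the gripper.

Call:
play_rows:
  increments: "0 0 0 -0.04 0 0 1;0 0 0 -0.08 0 0 1;0 0 0 -0.12 0 0 1;0 0 0 -0.17 0 0 1;0 0 0 -0.17 0 0 1;0 0 0 -0.17 0 0 1"

```text
time: 2.5
ee_pos: [0.6578, -0.1615, 0.2385]
eef_rot: [0.188, 0.982, -0.0, -0.002]
ft_force: [-0.4, 0.3, 0.1]
width: 0.0869
grip_force: 0.0
```

Run:
```python
from h import *
np.set_printoptions(precision=4,suppress=True)
c,s=snap("wrist","w2");print(s["time"],s["ee_pos"],s["eef_rot"],s["joint_positions"])
im=c["color"].copy()
p=proj(c,(.606,-.148,.07),s);print(p)
cv2.imwrite("pics/w2c.png",im[:,:,::-1])
```

```text
2.5 [ 0.6578 -0.1615  0.2385] [ 0.1885  0.9821 -0.0004 -0.0016] [-0.2871  0.5095  0.69    1.3076 -0.3173  1.4372  1.5735]
[271.1056 140.075 ]
```

View pics/w2c.png

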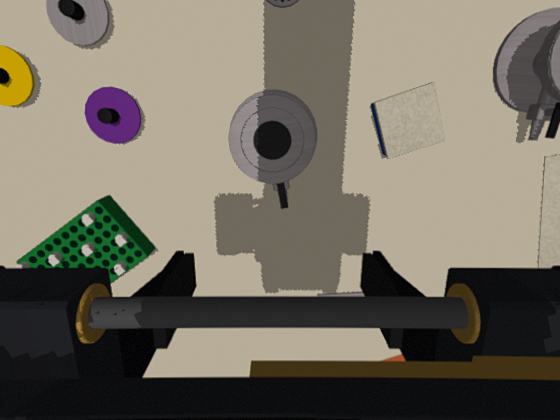

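The head is now clear: dark centre hole at (272,140), outer rim about (273,137), no occlusion. I'll fit all the parts from w1 and w2.

```bash
cat >> h.py <<'E'
def blob(c,s,u,v,z,lo,hi,sat=None,hw=60,hull=True):
    """circle fit to the blob (grey in lo..hi, opt. max saturation) nearest to pixel u,v"""
    im=c["color"];g=im.max(2).astype(int);m=(g>=lo)&(g<=hi)
    if sat is not None: m&=(im.max(2).astype(int)-im.min(2))<=sat
    w=np.zeros_like(m);w[max(0,v-hw):v+hw,max(0,u-hw):u+hw]=1
    m=cv2.morphologyEx((m&w).astype(np.uint8),cv2.MORPH_CLOSE,np.ones((3,3)))
    cs,_=cv2.findContours(m,cv2.RETR_EXTERNAL,cv2.CHAIN_APPROX_NONE)
    k=max((k for k in cs if cv2.contourArea(k)>60),key=lambda k:cv2.pointPolygonTest(k,(float(u),float(v)),True))
    if hull:k=cv2.convexHull(k)
    return circle(c,s,k[:,0,:].astype(float)+.0,z)+(cv2.contourArea(k),)
E
python3 - <<'E'
from h import *
np.set_printoptions(precision=4,suppress=True)
c=camera("wrist");s2=read_state()
print("hole",blob(c,s2,272,140,.067,0,60,hw=40))
print([c["color"][140,x].tolist() for x in (235,250,262,272,300,312,330)])
s1=dict(ee_pos=np.array([.5002,-.1047,.2407]),eef_rot=np.array([.1922,.9814,-.001,.0005]))
c1=dict(c);c1["color"]=cv2.imread("pics/w1.png")[:,:,::-1]
I=c1["color"]
print("px",[(x,y,I[y,x].tolist()) for x,y in((286,147),(260,147),(300,140),(330,250),(120,165),(150,150),(125,190),(418,70),(441,67))])
print("plate",blob(c1,s1,286,147,.006,0,98,hw=40))
print("ring",blob(c1,s1,418,70,.006,0,60,hw=50))
print("lid",blob(c1,s1,115,168,.012,0,160,sat=14,hw=50))
print("lid knob",blob(c1,s1,105,179,.03,0,50,hw=30))
E
```

```text
hole (array([ 0.6067, -0.1472]), np.float64(0.018187811387312302), np.float64(0.00020229722724689957), 1114.0)
[[143, 135, 136], [144, 135, 135], [21, 19, 22], [19, 16, 19], [85, 79, 81], [85, 83, 83], [111, 106, 93]]
px [(286, 147, [30, 30, 31]), (260, 147, [109, 103, 91]), (300, 140, [76, 72, 73]), (330, 250, [108, 103, 90]), (120, 165, [131, 123, 123]), (150, 150, [179, 169, 148]), (125, 190, [130, 123, 123]), (418, 70, [27, 26, 26]), (441, 67, [179, 169, 149])]
plate (array([ 0.4674, -0.0811]), np.float64(0.02497282778617963), np.float64(0.00016577645027422103), 1485.0)
ring (array([0.4526, 0.1011]), np.float64(0.027179845420987416), np.float64(0.0001970660482669578), 2231.0)
lid (array([ 0.4227, -0.2828]), np.float64(0.029895667214473468), np.float64(0.00033128102712438515), 2071.0)
lid knob (array([ 0.4225, -0.2793]), np.float64(0.00966705489640082), np.float64(0.0013429854896267338), 214.5)
```

Call:
play_rows:
  increments: "0 0 0 0.045 0.001 0 1;0 0 0 0.09 0.002 0 1;0 0 0 0.135 0.003 0.02 1;0 0 0 0.175 0.004 0.05 1;0 0 0 0.207 0.004 0.09 1;0 0 0 0.207 0.004 0.13 1;0 0 0 0.207 0.004 0.17 1;0 0 0 0.207 0.004 0.188 1"

```text
time: 3.4
ee_pos: [0.4645, -0.0801, 0.0508]
eef_rot: [0.188, 0.982, 0.001, -0.001]
ft_force: [-0.8, 0.7, 0.6]
width: 0.0869
grip_force: 0.0
```

Call:
play_rows:
  increments: "0 0 0 0 0 0 1;0 0 0 0 0 0 1;0 0 0 0 0 0 1"

```text
time: 3.7
ee_pos: [0.4678, -0.0815, 0.0543]
eef_rot: [0.189, 0.982, 0.001, 0.001]
ft_force: [0.3, -0.2, 1.0]
width: 0.0873
grip_force: 0.0
```

Run:
```python
from h import *
np.set_printoptions(precision=4,suppress=True)
s=read_state();print(s["ee_pos"],s["eef_rot"],s["joint_positions"],move(s,(.4674,-.0811,.003)))
```

```text
[ 0.4678 -0.0815  0.0543] [0.1885 0.9821 0.001  0.0014] [-0.5555  0.2023  0.6934  2.0654 -0.1639  0.9233  1.4183] [0.0007 0.     0.0513]
```

Call:
play_rows:
  increments: "0 0 0 0 0 0.02 1;0 0 0 0 0 0.035 1;0 0 0 0 0 0.035 1;0 0 0 0 0 0.035 1"

```text
time: 4.1
ee_pos: [0.4675, -0.0819, 0.0186]
eef_rot: [0.189, 0.982, 0.0, 0.001]
ft_force: [0.2, -0.2, 0.3]
width: 0.087
grip_force: 0.0
```

Run:
```python
from h import *
np.set_printoptions(precision=4,suppress=True)
for i in range(5):
    s=read_state();print(s["time"],s["ee_pos"],s["eef_rot"],move(s,(.4674,-.0811,.003)));
    if i<4:camera("side")
```

```text
4.1 [ 0.4675 -0.0819  0.0186] [0.1888 0.982  0.0003 0.0006] [0.0004 0.0007 0.0156]
4.15 [ 0.4677 -0.0819  0.0188] [0.1888 0.982  0.0004 0.0008] [0.0006 0.0006 0.0158]
4.2 [ 0.4678 -0.0819  0.0188] [0.1888 0.982  0.0004 0.0009] [0.0007 0.0006 0.0158]
4.25 [ 0.4677 -0.0818  0.0186] [0.1887 0.982  0.0004 0.0008] [0.0006 0.0006 0.0156]
4.3 [ 0.4676 -0.0818  0.0184] [0.1887 0.982  0.0004 0.0007] [0.0004 0.0006 0.0154]
```

Call:
play_rows:
  increments: "0 0 0 0 0 0.008 1;0 0 0 0 0 0.0155 1;0 0 0 0 0 0.0155 1;0 0 0 0 0 0.0155 0.4;0 0 0 0 0 0.0155 0.4;0 0 0 0 0 0.0155 0.4;0 0 0 0 0 0.0155 0.4;0 0 0 0 0 0.0155 0.4"
  grip_force: 20

```text
time: 5.1
ee_pos: [0.467, -0.0819, 0.0021]
eef_rot: [0.189, 0.982, 0.0, 0.0]
ft_force: [0.2, -0.1, -0.9]
width: 0.0549
grip_force: 0.0
```

Call:
play_rows:
  increments: "0 0 0 0 0 -0.001 0.4;0 0 0 0 0 -0.001 0.4;0 0 0 0 0 -0.001 0.4;0 0 0 0 0 -0.001 0.4"

```text
time: 5.5
ee_pos: [0.4668, -0.0819, 0.003]
eef_rot: [0.189, 0.982, 0.0, -0.0]
ft_force: [0.2, -0.1, -1.7]
width: 0.0488
grip_force: 20.0
```

Call:
play_rows:
  increments: "0 0 0 0 0 -0.02 0.4;0 0 0 0 0 -0.06 0.4;0 0 0 0 0 -0.10 0.4;0 0 0 -0.04 -0.002 -0.11 0.4;0 0 0 -0.08 -0.005 -0.11 0.4;0 0 0 -0.12 -0.007 -0.11 0.4;0 0 0 -0.154 -0.009 -0.11 0.4;0 0 0 -0.154 -0.009 -0.11 0.4"

```text
time: 6.3
ee_pos: [0.6089, -0.1491, 0.112]
eef_rot: [0.189, 0.982, -0.001, 0.0]
ft_force: [-0.4, -0.1, -1.3]
width: 0.0488
grip_force: 20.0
```

Call:
play_rows:
  increments: "0 0 0 0 0 0.02 0.4;0 0 0 0 0 0.02 0.4;0 0 0 0 0 0.02 0.4;0 0 0 0 0 0.02 0.4"

```text
time: 6.7
ee_pos: [0.6067, -0.1472, 0.0939]
eef_rot: [0.189, 0.982, 0.0, 0.0]
ft_force: [0.1, 0.4, -0.3]
width: 0.0488
grip_force: 20.0
```

Run:
```python
from h import *
np.set_printoptions(precision=4,suppress=True)
c,s=snap("side","s2");print(s["ee_pos"],s["eef_rot"],s["width"],s["grip_force"],s["joint_positions"],move(s,(.6067,-.1472,.071)))
a=camera("scene")
im=lambda c,x,y:cv2.resize(c["color"][y:y+100,x:x+100,::-1],None,fx=4,fy=4,interpolation=2)
cv2.imwrite("pics/crop2.png",np.hstack([im(a,165,145),im(c,300,160)]))
```

```text
[ 0.6067 -0.1472  0.0939] [0.1887 0.982  0.0002 0.0004] 0.04879233496412939 19.99968945980072 [-0.3667  0.5052  0.7002  1.6441 -0.354   1.1221  1.6186] [0.     0.     0.0229]
```

View pics/crop2.png

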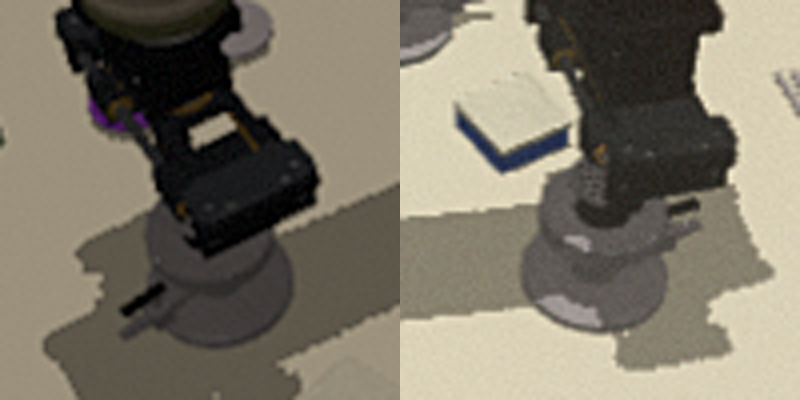

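The gripper holds the plate above the head, right of the pack, and the plate surface shows at about (595,185) in the right panel. Lowering it and releasing.

Call:
play_rows:
  increments: "0 0 0 0 0 0.010 0.4;0 0 0 0 0 0.018 0.4;0 0 0 0 0 0.022 0.4;0 0 0 0 0 0.022 0.4;0 0 0 0 0 0.022 0.4"

```text
time: 7.3
ee_pos: [0.6064, -0.1474, 0.0706]
eef_rot: [0.189, 0.982, -0.0, -0.0]
ft_force: [0.2, 0.0, -0.3]
width: 0.0483
grip_force: 20.0
```

Call:
play_rows:
  increments: "0 0 0 0 0 0 0.65;0 0 0 0 0 0 0.75;0 0 0 0 0 0 0.8;0 0 0 0 0 0 0.8;0 0 0 0 0 -0.03 0.8;0 0 0 0 0 -0.07 0.8;0 0 0 -0.02 0 -0.12 0.8;0 0 0 -0.055 0 -0.168 0.8"

```text
time: 8.1
ee_pos: [0.6506, -0.1647, 0.2313]
eef_rot: [0.189, 0.982, 0.001, 0.001]
ft_force: [1.2, 0.3, 0.0]
width: 0.0692
grip_force: 0.0
```

Call:
play_rows:
  increments: "0 0 0 0 0 0 1;0 0 0 0 0 0 1;0 0 0 0 0 0 1"

```text
time: 8.4
ee_pos: [0.6498, -0.1647, 0.2269]
eef_rot: [0.189, 0.982, 0.0, -0.001]
ft_force: [0.3, -0.3, 0.1]
width: 0.0837
grip_force: 0.0
```

Run:
```python
from h import *
np.set_printoptions(precision=4,suppress=True)
c,s=snap("wrist","w3");print(s["time"],s["ee_pos"],s["eef_rot"])
q=proj(c,(.6067,-.1472,.07),s);x,y=(q-50).astype(int);y=max(y,0);print(q)
cv2.imwrite("pics/crop3.png",cv2.resize(c["color"][y:y+100,x:x+100,::-1],None,fx=4,fy=4,interpolation=2))
```

```text
8.4 [ 0.6498 -0.1647  0.2269] [ 0.1888  0.982   0.0002 -0.0011]
[278.0562 148.2044]
```

View pics/crop3.png

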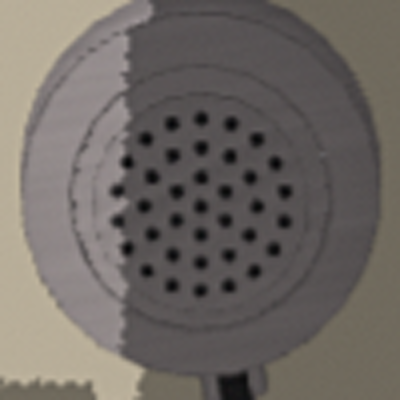

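The plate sits flat and concentric in the recess: plate at about (202,200), recess at about (200,197). Next is the ring.

Call:
play_rows:
  increments: "0 0 0 0.037 0.023 0 1;0 0 0 0.075 0.046 0 1;0 0 0 0.112 0.070 0 1;0 0 0 0.150 0.093 0 1;0 0 0 0.188 0.116 0 1;0 0 0 0.225 0.139 0.02 1;0 0 0 0.260 0.160 0.05 1;0 0 0 0.282 0.174 0.08 1"

```text
time: 9.25
ee_pos: [0.4505, 0.1038, 0.1469]
eef_rot: [0.187, 0.982, 0.001, -0.001]
ft_force: [0.4, -0.4, -0.2]
width: 0.0872
grip_force: 0.0
```

Call:
play_rows:
  increments: "0 0 0 0 0 0.04 1;0 0 0 0 0 0.08 1;0 0 0 0 0 0.12 1;0 0 0 0 0 0.125 1;0 0 0 0 0 0.125 1;0 0 0 0 0 0.125 1"

```text
time: 9.85
ee_pos: [0.454, 0.1015, 0.0248]
eef_rot: [0.189, 0.982, 0.001, 0.001]
ft_force: [0.3, 0.5, -0.5]
width: 0.0867
grip_force: 0.0
```

Run:
```python
from h import *
np.set_printoptions(precision=4,suppress=True)
c,s=snap("wrist","w4");print(s["time"],s["ee_pos"],s["eef_rot"],move(s,(.4526,.1011,.002)))
```

```text
9.85 [0.454  0.1015 0.0248] [0.1888 0.982  0.0006 0.0006] [ 0.0012 -0.0009  0.0228]
```

Call:
play_rows:
  increments: "0 0 0 0.001 -0.001 0.012 1;0 0 0 0.001 -0.001 0.021 1;0 0 0 0.001 -0.001 0.021 0.5;0 0 0 0.001 -0.001 0.021 0.45;0 0 0 0.001 -0.001 0.021 0.45;0 0 0 0.001 -0.001 0.021 0.45;0 0 0 0.001 -0.001 0.021 0.45;0 0 0 0.001 -0.001 0.021 0.45"
  grip_force: 15

```text
time: 10.7
ee_pos: [0.4521, 0.1007, 0.0025]
eef_rot: [0.189, 0.982, 0.0, 0.0]
ft_force: [-0.8, -0.7, 1.3]
width: 0.0542
grip_force: 15.0
```

Call:
play_rows:
  increments: "0 0 0 0 0 0 0.45;0 0 0 0 0 0 0.45;0 0 0 0 0 0 0.45"

```text
time: 11.0
ee_pos: [0.4521, 0.1007, 0.0025]
eef_rot: [0.189, 0.982, 0.0, 0.0]
ft_force: [0.2, -0.4, 3.6]
width: 0.0541
grip_force: 15.0
```

Call:
play_rows:
  increments: "0 0 0 0 0 -0.02 0.45;0 0 0 0 0 -0.06 0.45;0 0 0 0 0 -0.10 0.45;0 0 0 -0.034 -0.025 -0.12 0.45;0 0 0 -0.068 -0.05 -0.12 0.45;0 0 0 -0.102 -0.075 -0.12 0.45;0 0 0 -0.136 -0.1 -0.12 0.45;0 0 0 -0.170 -0.125 -0.12 0.45"

```text
time: 11.8
ee_pos: [0.5641, -0.0797, 0.1221]
eef_rot: [0.188, 0.982, 0.0, -0.0]
ft_force: [1.5, 0.7, -0.3]
width: 0.0541
grip_force: 15.0
```

Call:
play_rows:
  increments: "0 0 0 -0.034 -0.025 0 0.45;0 0 0 -0.0655 -0.048 0 0.45;0 0 0 -0.0655 -0.048 0.01 0.45;0 0 0 -0.0655 -0.048 0.03 0.45;0 0 0 -0.0655 -0.048 0.03 0.45;0 0 0 -0.0655 -0.048 0.03 0.45"

```text
time: 12.4
ee_pos: [0.6061, -0.1468, 0.0921]
eef_rot: [0.189, 0.982, 0.0, -0.001]
ft_force: [0.5, -1.1, 0.5]
width: 0.0544
grip_force: 15.0
```

Run:
```python
from h import *
np.set_printoptions(precision=4,suppress=True)
c,s=snap("side");print(s["ee_pos"],s["eef_rot"],s["width"],s["grip_force"],move(s,(.6067,-.1472,.0758)))
```

```text
[ 0.6061 -0.1468  0.0921] [ 0.1885  0.9821  0.     -0.0006] 0.05435598459349806 14.999984975438565 [-0.0007 -0.0002  0.0163]
```

Call:
play_rows:
  increments: "0 0 0 -0.001 0 0.008 0.45;0 0 0 -0.001 0 0.0155 0.45;0 0 0 -0.001 0 0.016 0.45;0 0 0 -0.001 0 0.016 0.45;0 0 0 -0.001 0 0.016 0.45"

```text
time: 12.95
ee_pos: [0.6073, -0.1477, 0.0763]
eef_rot: [0.189, 0.982, 0.0, -0.0]
ft_force: [-0.0, 0.7, 0.6]
width: 0.054
grip_force: 15.0
```

Call:
play_rows:
  increments: "0 0 0 0 0 0 0.7;0 0 0 0 0 0 0.75;0 0 0 0 0 0 0.8;0 0 0 0 0 0 0.8;0 0 0 0 0 -0.03 0.8;0 0 0 0 0 -0.07 0.8;0 0 0 -0.02 0 -0.12 0.8;0 0 0 -0.055 0 -0.165 0.8"

```text
time: 13.75
ee_pos: [0.6526, -0.1654, 0.2359]
eef_rot: [0.189, 0.982, 0.001, 0.001]
ft_force: [2.3, -1.0, 0.6]
width: 0.0701
grip_force: 0.0
```

Call:
play_rows:
  increments: "0 0 0 0 0 0 1;0 0 0 0 0 0 1;0 0 0 0 0 0 1"

```text
time: 14.05
ee_pos: [0.6517, -0.1654, 0.2314]
eef_rot: [0.189, 0.982, 0.0, -0.001]
ft_force: [-0.3, -0.1, -0.5]
width: 0.0839
grip_force: 0.0
```

Run:
```python
from h import *
np.set_printoptions(precision=4,suppress=True)
c,s=snap("wrist","w5");print(s["time"],s["ee_pos"],s["eef_rot"])
q=proj(c,(.6067,-.1472,.07),s);x,y=(q-50).astype(int);y=max(y,0);print(q)
try: print(blob(c,s,int(q[0])+23,int(q[1]),.079,0,55,hw=50))
except Exception as e: print(e)
cv2.imwrite("pics/crop4.png",cv2.resize(c["color"][y:y+100,x:x+100,::-1],None,fx=4,fy=4,interpolation=2))
```

```text
14.05 [ 0.6517 -0.1654  0.2314] [ 0.1889  0.982   0.0001 -0.0011]
[278.0881 145.4609]
(array([ 0.6072, -0.1474]), np.float64(0.027327609450108956), np.float64(0.00021684087440390144), 2782.0)
```

View pics/crop4.png

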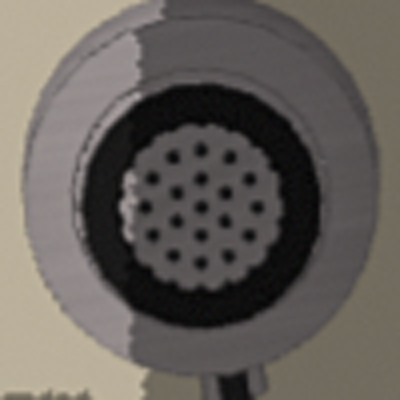

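The ring is black, flat and concentric on the plate at about (202,207), with a fitted centre 0.5 mm off axis. Now the funnel.

Call:
play_rows:
  increments: "0 0 0 0.036 0.034 -0.01 1;0 0 0 0.072 0.068 -0.01 1;0 0 0 0.107 0.102 -0.01 1;0 0 0 0.143 0.136 -0.01 1;0 0 0 0.179 0.169 -0.01 1;0 0 0 0.215 0.203 -0.01 1;0 0 0 0.250 0.237 -0.01 1;0 0 0 0.286 0.271 -0.01 1"

```text
time: 14.9
ee_pos: [0.4852, 0.1936, 0.2419]
eef_rot: [0.188, 0.982, -0.0, -0.001]
ft_force: [2.0, 0.9, 0.2]
width: 0.0868
grip_force: 0.0
```

Call:
play_rows:
  increments: "0 0 0 0.03 0.03 0 1;0 0 0 0.036 0.034 0 1;0 0 0 0.036 0.034 0 1;0 0 0 0.036 0.034 0 1"

```text
time: 15.3
ee_pos: [0.4667, 0.2355, 0.2423]
eef_rot: [0.189, 0.982, -0.0, -0.0]
ft_force: [0.4, -0.4, 0.4]
width: 0.0873
grip_force: 0.0
```

Run:
```python
from h import *
np.set_printoptions(precision=4,suppress=True)
c,s=snap("wrist","w6");print(s["time"],s["ee_pos"],s["eef_rot"],s["joint_positions"])
print(proj(c,(.41,.26,.086),s),proj(c,(.41,.26,0),s))
```

```text
15.3 [0.4667 0.2355 0.2423] [ 0.1894  0.9819 -0.0004 -0.0002] [-1.1168  0.0897  0.6038  1.7279 -0.0519  1.3409  0.6868]
[279.7759 130.9103] [279.4548 126.6328]
```

View pics/w6.png

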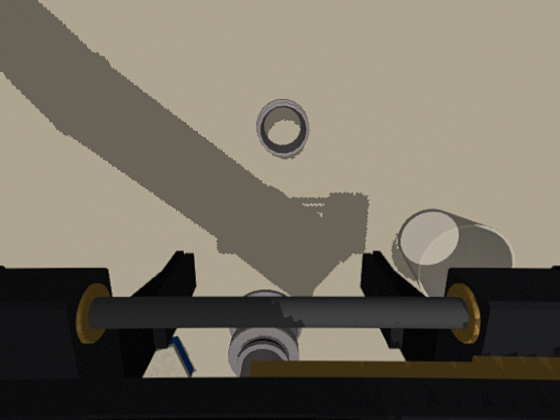

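The funnel mouth is at (283,128) and the tub at (455,245), out of the way. I'll fit the rim.

Run:
```python
from h import *
np.set_printoptions(precision=4,suppress=True)
s=read_state();c=camera("wrist");im=c["color"].astype(int)
print("sat row128",[(x,im[128,x].tolist()) for x in range(250,318,4)])
sat=(im.max(2)-im.min(2));
m=((sat<=13)&(im.max(2)>60)).astype(np.uint8)
w=np.zeros_like(m);w[85:175,240:325]=1;m=m&w
cs,_=cv2.findContours(cv2.morphologyEx(m,cv2.MORPH_CLOSE,np.ones((3,3))),1,cv2.CHAIN_APPROX_NONE)
for k in sorted(cs,key=cv2.contourArea)[-4:]:
    P=k[:,0].astype(float);print(len(P),cv2.boundingRect(k),circle(c,s,P,.086),circle(c,s,P[P[:,1]<128],.086) if (P[:,1]<128).sum()>5 else "")
cv2.imwrite("pics/crop5.png",cv2.resize(np.hstack([c["color"][80:180,233:333,::-1],np.dstack([m[80:180,233:333]*255]*3)]),None,fx=4,fy=4,interpolation=0))
```

```text
sat row128 [(250, [173, 164, 144]), (254, [174, 165, 145]), (258, [127, 121, 121]), (262, [46, 44, 43]), (266, [106, 101, 88]), (270, [155, 146, 129]), (274, [173, 163, 143]), (278, [173, 164, 144]), (282, [173, 163, 144]), (286, [173, 164, 144]), (290, [173, 163, 143]), (294, [173, 163, 144]), (298, [176, 166, 145]), (302, [51, 47, 48]), (306, [96, 91, 92]), (310, [163, 154, 135]), (314, [172, 162, 143])]
12 (300, 120, 1, 7) (array([-26.0722, -69.7058]), np.float64(74.82819177639752), np.float64(1.9298279768963462e-11)) (array([-26.0722, -69.7058]), np.float64(74.82819177639752), np.float64(1.9298279768963462e-11))
16 (260, 124, 5, 7) (array([0.4012, 0.246 ]), np.float64(0.002414862099628701), np.float64(0.0003564039524568837)) (array([0.4004, 0.2464]), np.float64(0.0019460145541017669), np.float64(9.828610081602519e-05))
166 (261, 105, 46, 48) (array([0.4094, 0.2629]), np.float64(0.019020429511939347), np.float64(0.002180211392371179)) (array([0.4092, 0.264 ]), np.float64(0.018752184455622756), np.float64(0.0010765344980820154))
157 (257, 99, 52, 57) (array([0.4086, 0.2631]), np.float64(0.024116512276199622), np.float64(0.0007279465911421444)) (array([0.4068, 0.2633]), np.float64(0.02300708872650099), np.float64(0.00027674986239338583))
```

View pics/crop5.png

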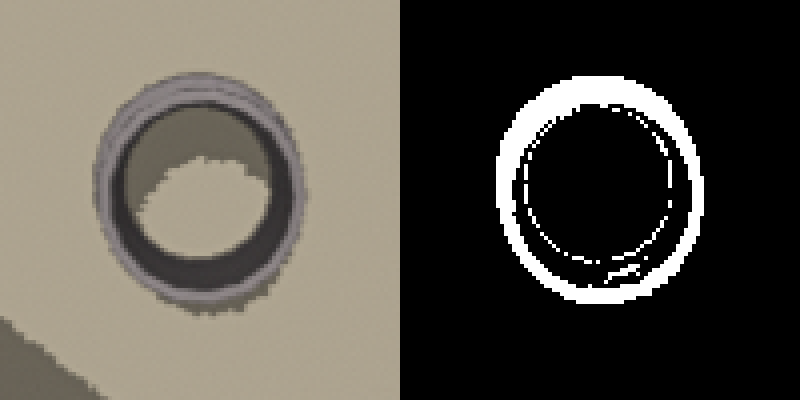

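In the crop, the rim's inner edge spans x 111–291 and y 100–289, so its centre is at pixel (283.2,128.6). The flange peeks out above it.

Run:
```python
from h import *
np.set_printoptions(precision=4,suppress=True)
s=read_state();c=camera("wrist")
P=[(233+x/4,80+y/4) for x,y in((111,195),(291,195),(201,100),(201,289))]
cc=circle(c,s,P,.086);f=cast(c,283.2,128.6,.086,s);print(cc,f,s["ee_pos"],move(s,(f[0],f[1],.042)))
```

```text
(array([0.4103, 0.2633]), np.float64(0.020642971406454547), np.float64(0.00016554906050427533)) [0.4098 0.2634 0.086 ] [0.4672 0.2351 0.2426] [0.0638 0.0049 0.2006]
```

Call:
play_rows:
  increments: "0 0 0 0.035 0.003 0 1;0 0 0 0.064 0.005 0.02 1;0 0 0 0.064 0.005 0.06 1;0 0 0 0.064 0.005 0.10 1;0 0 0 0.064 0.005 0.10 1;0 0 0 0.064 0.005 0.10 1"

```text
time: 16.05
ee_pos: [0.4096, 0.2646, 0.1435]
eef_rot: [0.19, 0.982, -0.0, 0.0]
ft_force: [-0.4, -0.9, 0.7]
width: 0.087
grip_force: 0.0
```

Run:
```python
from h import *
np.set_printoptions(precision=4,suppress=True)
s=read_state();print(s["ee_pos"],s["joint_positions"],move(s,(.4102,.2634,.042)))
```

```text
[0.4096 0.2646 0.1435] [-1.1839  0.0866  0.5463  1.9419 -0.0492  1.1267  0.5713] [-0.001  -0.0008  0.1015]
```

Call:
play_rows:
  increments: "0 0 0 -0.001 -0.001 0.04 1;0 0 0 -0.001 -0.001 0.08 1;0 0 0 -0.001 -0.001 0.10 1;0 0 0 -0.001 -0.001 0.10 1;0 0 0 -0.001 -0.001 0.10 0.45;0 0 0 -0.001 -0.001 0.10 0.4;0 0 0 -0.001 -0.001 0.10 0.4;0 0 0 -0.001 -0.001 0.10 0.4"
  grip_force: 30

```text
time: 16.85
ee_pos: [0.41, 0.2646, 0.0438]
eef_rot: [0.189, 0.982, 0.001, 0.0]
ft_force: [-0.1, 0.0, -0.2]
width: 0.0626
grip_force: 0.0
```

Call:
play_rows:
  increments: "0 0 0 0 0 0 0.4;0 0 0 0 0 0 0.4;0 0 0 0 0 0 0.4;0 0 0 0 0 0 0.4"

```text
time: 17.25
ee_pos: [0.4096, 0.264, 0.0429]
eef_rot: [0.189, 0.982, 0.0, -0.0]
ft_force: [-2.0, -2.1, 4.9]
width: 0.0476
grip_force: 30.0
```

Call:
play_rows:
  increments: "0 0 0 0 0 -0.01 0.4;0 0 0 0 0 -0.04 0.4;0 0 0 0 0 -0.08 0.4;0 0 0 -0.015 -0.014 -0.11 0.4;0 0 0 -0.045 -0.041 -0.11 0.4;0 0 0 -0.08 -0.074 -0.11 0.4;0 0 0 -0.115 -0.106 -0.11 0.4;0 0 0 -0.150 -0.138 -0.11 0.4"

```text
time: 18.05
ee_pos: [0.4979, 0.0785, 0.1532]
eef_rot: [0.189, 0.982, 0.0, -0.0]
ft_force: [1.0, 1.4, -3.7]
width: 0.0474
grip_force: 30.0
```

Call:
play_rows:
  increments: "0 0 0 -0.035 -0.032 0 0.4;0 0 0 -0.07 -0.064 0 0.4;0 0 0 -0.105 -0.096 0 0.4;0 0 0 -0.135 -0.124 0 0.4;0 0 0 -0.160 -0.147 0 0.4;0 0 0 -0.177 -0.163 0 0.4;0 0 0 -0.185 -0.171 0 0.4;0 0 0 -0.185 -0.171 0 0.4"

```text
time: 18.85
ee_pos: [0.6058, -0.1486, 0.1526]
eef_rot: [0.19, 0.982, -0.0, -0.0]
ft_force: [-0.4, 1.0, -3.2]
width: 0.0477
grip_force: 30.0
```

Call:
play_rows:
  increments: "0 0 0 0 0 0.01 0.4;0 0 0 0 0 0.01 0.4;0 0 0 0 0 0.01 0.4"

```text
time: 19.15
ee_pos: [0.6058, -0.1455, 0.1423]
eef_rot: [0.188, 0.982, 0.0, -0.001]
ft_force: [-0.2, -0.8, -3.4]
width: 0.0472
grip_force: 30.0
```

Run:
```python
from h import *
np.set_printoptions(precision=4,suppress=True)
c,s=snap("side");a=camera("scene");print(s["ee_pos"],s["eef_rot"],s["width"],s["grip_force"],s["joint_positions"],move(s,(.6067,-.1472,.1225)))
im=lambda c,x,y:cv2.resize(c["color"][y:y+100,x:x+100,::-1],None,fx=4,fy=4,interpolation=2)
cv2.imwrite("pics/crop6.png",np.hstack([im(a,165,145),im(c,300,150)]))
```

```text
[ 0.6058 -0.1455  0.1423] [ 0.1879  0.9822  0.0004 -0.0005] 0.04721209496650746 29.997742114574066 [-0.4427  0.4783  0.8053  1.6028 -0.3622  1.2174  1.6267] [-0.0015 -0.0012  0.0198]
```

View pics/crop6.png

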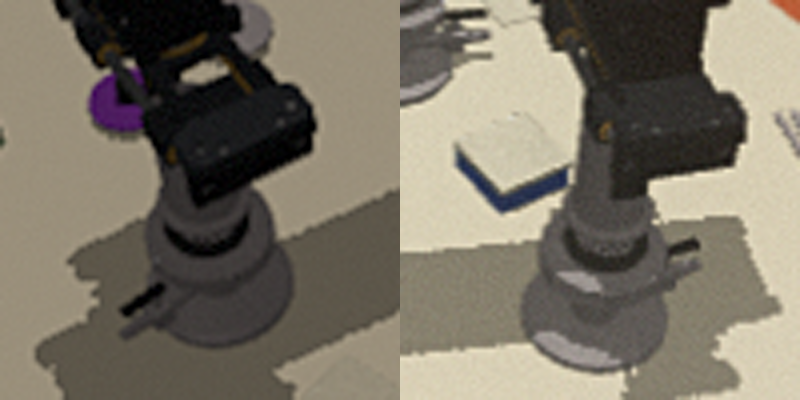

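The funnel hangs upright above the ring, with the flange at about (205,215) in the left panel and (605,232) in the right. Lowering it.

Call:
play_rows:
  increments: "0 0 0 -0.001 -0.001 0.008 0.4;0 0 0 -0.001 -0.001 0.014 0.4;0 0 0 -0.001 -0.001 0.017 0.4;0 0 0 -0.001 -0.001 0.019 0.4;0 0 0 -0.001 -0.001 0.019 0.4;0 0 0 -0.001 -0.001 0.019 0.4"

```text
time: 19.85
ee_pos: [0.6067, -0.1485, 0.1238]
eef_rot: [0.189, 0.982, 0.0, 0.0]
ft_force: [0.5, 0.2, -3.6]
width: 0.0474
grip_force: 30.0
```

Call:
play_rows:
  increments: "0 0 0 0 0.001 0.001 0.4;0 0 0 0 0.001 0.0015 0.4;0 0 0 0 0.001 0.002 0.4;0 0 0 0 0.001 0.002 0.4"

```text
time: 20.25
ee_pos: [0.6072, -0.1474, 0.122]
eef_rot: [0.189, 0.982, 0.0, 0.0]
ft_force: [-0.5, 1.3, 0.6]
width: 0.0473
grip_force: 30.0
```

Call:
play_rows:
  increments: "0 0 0 0 0 0 0.6;0 0 0 0 0 0 0.7;0 0 0 0 0 0 0.8;0 0 0 0 0 0 0.8;0 0 0 0 0 0 0.8;0 0 0 0 0 -0.03 0.8;0 0 0 0 0 -0.07 0.8;0 0 0 0 0 -0.11 0.8"

```text
time: 21.05
ee_pos: [0.6066, -0.1476, 0.2329]
eef_rot: [0.189, 0.982, -0.0, -0.0]
ft_force: [1.5, 0.0, 0.1]
width: 0.0698
grip_force: 0.0
```

Call:
play_rows:
  increments: "0 0 0 -0.03 0 -0.04 0.8;0 0 0 -0.06 0 -0.07 0.8;0 0 0 -0.06 0 -0.07 0.8;0 0 0 -0.06 0 -0.07 0.8"

```text
time: 21.45
ee_pos: [0.6629, -0.1706, 0.3014]
eef_rot: [0.189, 0.982, -0.0, -0.0]
ft_force: [0.1, -0.4, -0.3]
width: 0.0694
grip_force: 0.0
```

Run:
```python
from h import *
np.set_printoptions(precision=4,suppress=True)
c,s=snap("wrist","w7");print(s["time"],s["ee_pos"],s["eef_rot"],s["joint_positions"])
q=proj(c,(.6067,-.1472,.165),s);x,y=(q-50).astype(int);y=max(y,0);print(q,x,y,proj(c,(.6067,-.1472,.07),s))
cv2.imwrite("pics/crop7.png",cv2.resize(c["color"][y:y+100,x:x+100,::-1],None,fx=4,fy=4,interpolation=0))
```

```text
21.45 [ 0.6629 -0.1706  0.3014] [ 0.1892  0.9819 -0.0005 -0.    ] [-0.3239  0.5417  0.8299  1.181  -0.3894  1.5742  1.6175]
[278.8701 133.2912] 228 83 [278.7293 127.8416]
```

View pics/crop7.png

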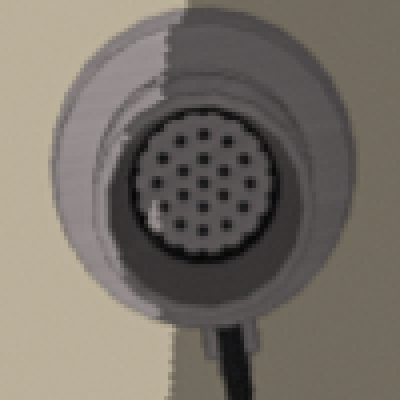

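The funnel is upright and centred: its rim is centred at about (279,133), where the axis projects, and the plate and ring show through the bore. Now the lid, with a closer measurement first.

Call:
play_rows:
  increments: "0 0 0 0.025 -0.036 0 1;0 0 0 0.05 -0.072 0 1;0 0 0 0.075 -0.108 0.01 1;0 0 0 0.1 -0.144 0.03 1;0 0 0 0.125 -0.18 0.06 1;0 0 0 0.13 -0.193 0.09 1;0 0 0 0.13 -0.193 0.09 1;0 0 0 0.13 -0.193 0.09 1"

```text
time: 22.3
ee_pos: [0.4702, -0.2996, 0.2112]
eef_rot: [0.189, 0.982, 0.001, -0.001]
ft_force: [0.8, 0.1, 0.1]
width: 0.0868
grip_force: 0.0
```

Run:
```python
from h import *
np.set_printoptions(precision=4,suppress=True)
c,s=snap("wrist","w8");print(s["time"],s["ee_pos"],s["eef_rot"],s["joint_positions"])
q=proj(c,(.4227,-.2828,.012),s).astype(int);k=proj(c,(.4227,-.2828,.03),s).astype(int);print(q,k)
for off in((14,10),(0,22),(14,-10)):
    print("lid",blob(c,s,q[0]+off[0],q[1]+off[1],.012,0,160,sat=14,hw=50))
print("knob",blob(c,s,*k,.03,0,45,hw=25))
x,y=q-50;cv2.imwrite("pics/crop8.png",cv2.resize(c["color"][max(y,0):y+100,x:x+100,::-1],None,fx=4,fy=4,interpolation=0))
print(move(s,(.4227,-.2828,.014)))
```

```text
22.3 [ 0.4702 -0.2996  0.2112] [ 0.1885  0.9821  0.0007 -0.0007] [-0.3038  0.2586  0.9356  1.6974 -0.2164  1.2965  1.8668]
[275 140] [275 141]
lid (array([ 0.4227, -0.2844]), np.float64(0.02942896299538265), np.float64(0.00020425799637196676), 2529.5)
lid (array([ 0.4227, -0.2844]), np.float64(0.029422414313479948), np.float64(0.00020531519486459868), 2523.0)
lid (array([ 0.4227, -0.2844]), np.float64(0.02942896299538265), np.float64(0.00020425799637196676), 2529.5)
knob (array([ 0.4222, -0.2842]), np.float64(0.007208460959478027), np.float64(0.00023793254980285995), 162.5)
[ 0.05   -0.0022  0.1973]
```

View pics/crop8.png

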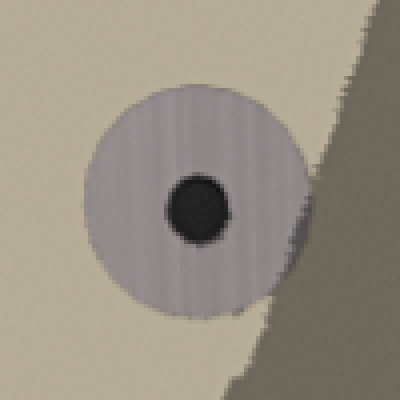

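The crop shows the plain grey disc with its black knob at (198,208), both fits agreeing on (0.4225, −0.2843). It's the steel lid.

Call:
play_rows:
  increments: "0 0 0 0.03 -0.002 0.02 1;0 0 0 0.0495 -0.0035 0.05 1;0 0 0 0.0495 -0.0035 0.09 0.6;0 0 0 0.0495 -0.0035 0.13 0.5;0 0 0 0.0495 -0.0035 0.16 0.5;0 0 0 0.0495 -0.0035 0.16 0.5;0 0 0 0.0495 -0.0035 0.16 0.5;0 0 0 0.0495 -0.0035 0.16 0.5"

```text
time: 23.15
ee_pos: [0.4248, -0.2862, 0.0537]
eef_rot: [0.188, 0.982, -0.0, 0.001]
ft_force: [-0.2, -0.2, 0.2]
width: 0.0484
grip_force: 0.0
```

Run:
```python
from h import *
np.set_printoptions(precision=4,suppress=True)
camera("side");s=read_state();print(s["ee_pos"],s["eef_rot"],s["joint_positions"],s["width"],move(s,(.4225,-.2843,.0145)))
```

```text
[ 0.4247 -0.2861  0.0536] [ 0.1885  0.9821 -0.0001  0.0015] [-0.2553  0.3467  0.8809  1.9805 -0.3273  0.958   1.979 ] 0.046409538003005034 [0.0029 0.0009 0.0391]
```

Call:
play_rows:
  increments: "0 0 0 0.0025 0.001 0.02 0.5;0 0 0 0.0025 0.001 0.037 0.5;0 0 0 0.0025 0.001 0.039 0.5;0 0 0 0.0025 0.001 0.039 0.5;0 0 0 0.0025 0.001 0.039 0.2;0 0 0 0.0025 0.001 0.039 0.05;0 0 0 0.0025 0.001 0.039 0.05;0 0 0 0.0025 0.001 0.039 0.05"
  grip_force: 25

```text
time: 24.0
ee_pos: [0.4215, -0.2839, 0.013]
eef_rot: [0.189, 0.982, 0.0, 0.0]
ft_force: [-0.5, -0.2, -0.0]
width: 0.0193
grip_force: 0.0
```

Call:
play_rows:
  increments: "0 0 0 0 0 0 0.05;0 0 0 0 0 0 0.05;0 0 0 0 0 0 0.05;0 0 0 0 0 0 0.05"

```text
time: 24.4
ee_pos: [0.4214, -0.2839, 0.0129]
eef_rot: [0.189, 0.982, 0.0, 0.0]
ft_force: [-0.6, 0.2, 5.3]
width: 0.0153
grip_force: 25.0
```

Call:
play_rows:
  increments: "0 0 0 0 0 -0.015 0.05;0 0 0 0 0 -0.05 0.05;0 0 0 0 0 -0.09 0.05;0 0 0 0 0 -0.13 0.05;0 0 0 0 0 -0.17 0.05;0 0 0 0 0 -0.20 0.05;0 0 0 -0.015 0.025 -0.20 0.05;0 0 0 -0.035 0.057 -0.20 0.05"

```text
time: 25.2
ee_pos: [0.4748, -0.2449, 0.2148]
eef_rot: [0.191, 0.982, 0.001, 0.002]
ft_force: [1.4, 0.1, -1.0]
width: 0.0154
grip_force: 25.0
```

Call:
play_rows:
  increments: "0 0 0 -0.021 0.034 0 0.05;0 0 0 -0.042 0.068 0 0.05;0 0 0 -0.063 0.102 0 0.05;0 0 0 -0.077 0.125 0 0.05;0 0 0 -0.085 0.138 0 0.05;0 0 0 -0.085 0.138 0 0.05;0 0 0 -0.085 0.138 0 0.05;0 0 0 -0.085 0.138 0 0.05"

```text
time: 26.0
ee_pos: [0.6037, -0.1492, 0.2132]
eef_rot: [0.19, 0.982, -0.0, 0.0]
ft_force: [-0.7, -0.6, -0.9]
width: 0.0151
grip_force: 25.0
```

Run:
```python
from h import *
np.set_printoptions(precision=4,suppress=True)
c,s=snap("side");a=camera("scene");print(s["time"],s["ee_pos"],s["eef_rot"],s["width"],s["grip_force"],s["joint_positions"],move(s,(.6056,-.1468,.171)))
im=lambda c,x,y:cv2.resize(c["color"][y:y+100,x:x+100,::-1],None,fx=4,fy=4,interpolation=2)
cv2.imwrite("pics/crop9.png",np.hstack([im(a,165,135),im(c,300,140)]))
```

```text
26.0 [ 0.6037 -0.1492  0.2132] [ 0.1901  0.9818 -0.      0.0001] 0.015081545369962873 24.999040067195892 [-0.4715  0.4226  0.8559  1.5213 -0.3234  1.3453  1.6016] [-0.0009  0.0029  0.0422]
```

View pics/crop9.png

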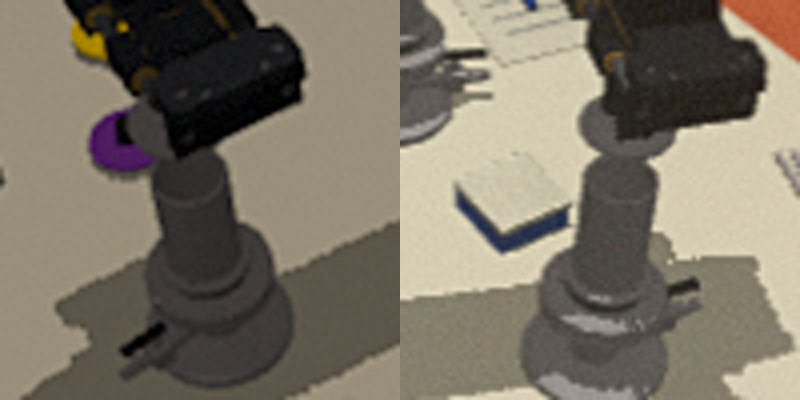

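The lid hangs level just above the funnel mouth at (150,130) left and (628,128) right. Correcting 3 mm in y and lowering.

Call:
play_rows:
  increments: "0 0 0 -0.001 0.0025 0 0.05;0 0 0 -0.001 0.0025 0.01 0.05;0 0 0 -0.001 0.0025 0.02 0.05;0 0 0 -0.001 0.0025 0.025 0.05;0 0 0 -0.001 0.0025 0.025 0.05;0 0 0 -0.001 0.0025 0.025 0.05"

```text
time: 26.7
ee_pos: [0.6068, -0.1454, 0.1876]
eef_rot: [0.189, 0.982, -0.0, -0.0]
ft_force: [-0.9, -0.5, -1.5]
width: 0.0151
grip_force: 25.0
```

Call:
play_rows:
  increments: "0 0 0 0.0005 -0.0015 0.006 0.05;0 0 0 0.0005 -0.0015 0.012 0.05;0 0 0 0.0005 -0.0015 0.015 0.05;0 0 0 0.0005 -0.0015 0.0165 0.05;0 0 0 0.0005 -0.0015 0.0165 0.05;0 0 0 0.0005 -0.0015 0.0165 0.05"

```text
time: 27.3
ee_pos: [0.6059, -0.1466, 0.1713]
eef_rot: [0.189, 0.982, 0.0, 0.0]
ft_force: [-0.5, 0.4, -1.0]
width: 0.0153
grip_force: 25.0
```

Call:
play_rows:
  increments: "0 0 0 0 0 0.001 0.05;0 0 0 0 0 0.0015 0.05;0 0 0 0 0 0.0015 0.05;0 0 0 0 0 0.0015 0.05"

```text
time: 27.7
ee_pos: [0.606, -0.1466, 0.17]
eef_rot: [0.189, 0.982, 0.0, 0.0]
ft_force: [0.2, 0.3, 1.2]
width: 0.0152
grip_force: 25.0
```

Contact is made, with the force turning upward. Releasing and rising.

Call:
play_rows:
  increments: "0 0 0 0 0 0 0.25;0 0 0 0 0 0 0.4;0 0 0 0 0 0 0.5;0 0 0 0 0 0 0.5;0 0 0 0 0 0 0.5;0 0 0 0 0 -0.03 0.5;0 0 0 0 0 -0.07 0.5;0 0 0 0 0 -0.11 0.5"

```text
time: 28.5
ee_pos: [0.6054, -0.1465, 0.2809]
eef_rot: [0.189, 0.982, -0.0, -0.0]
ft_force: [0.4, -0.3, 0.7]
width: 0.0432
grip_force: 0.0
```

Call:
play_rows:
  increments: "0 0 0 -0.03 0 -0.03 0.5;0 0 0 -0.07 0 -0.05 0.5;0 0 0 -0.07 0 -0.05 0.5;0 0 0 -0.07 0 -0.05 0.5"

```text
time: 28.9
ee_pos: [0.671, -0.1734, 0.3287]
eef_rot: [0.189, 0.982, -0.001, -0.001]
ft_force: [-1.0, 0.1, 0.1]
width: 0.0435
grip_force: 0.0
```

Run:
```python
from h import *
np.set_printoptions(precision=4,suppress=True)
c,s=snap("wrist","w9");b=camera("side");print(s["time"],s["ee_pos"])
q=proj(c,(.6067,-.1472,.169),s).astype(int);print(q,proj(c,(.6067,-.1472,.187),s))
print("lid",blob(c,s,q[0]+20,q[1],.169,0,165,sat=14,hw=55))
print("knob",blob(c,s,*proj(c,(.6067,-.1472,.187),s).astype(int),.187,0,45,hw=30))
x,y=q-50;y=max(y,0)
cv2.imwrite("pics/crop10.png",cv2.resize(np.hstack([c["color"][y:y+100,x:x+100,::-1],b["color"][150:250,300:400,::-1]]),None,fx=4,fy=4,interpolation=2))
```

```text
28.9 [ 0.671  -0.1734  0.3287]
[278 122] [278.5589 122.7975]
lid (array([ 0.6101, -0.148 ]), np.float64(0.036837934301106344), np.float64(0.00419967817731504), 4791.5)
knob (array([ 0.6068, -0.1469]), np.float64(0.007339624794708184), np.float64(0.00011882600406870551), 225.0)
```

View pics/crop10.png

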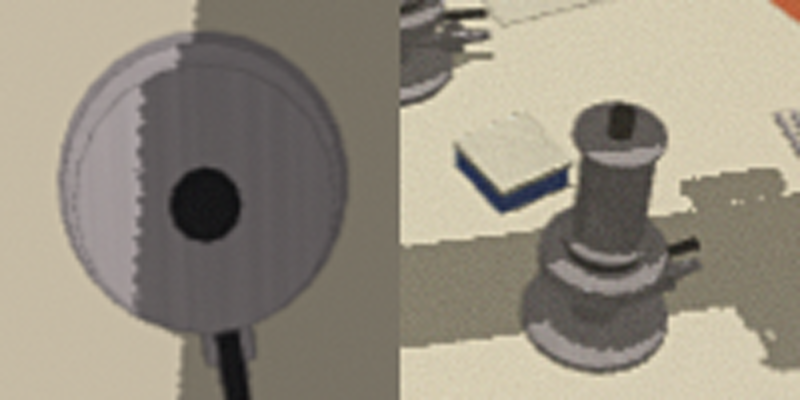

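The lid is flat and centred, with the knob at (205,205) in the crop, fitted 0.3 mm off axis. The stack looks like the finished stand, and the arm is clear of it.

```bash
python3 -c "
from bench import *
print(close_job())"
```

```text
the job is handed in; nothing more can be done
None
```

I built the filtration stand in order (plate, ring, funnel, lid) and handed it in at about 29 s. In the last pictures everything looked flat and centred, and the plate, ring and lid showed no more than about 1 mm off the axis. The bystanders and the finished stand were not touched, and the hand-in returned no verdict.

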